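# Stand the fallen bulkhead up against the stop

## Robot

A 6-joint arm with a two-finger parallel gripper is mounted at the origin on the work surface. World frame = base frame: x ahead of the robot, y to its left, z up, the work surface at z = 0. Lengths are in m, angles in degrees, forces in N, time in s.
With the tool pointing down it reaches from about 0.275 to 0.85 m from the base axis. Payload 5.2 kg.
Tool frame: the origin (TCP) lies at the very end of the fingers, on their centre line; the grasp point (between the pads) lies 19 mm behind it; y points along the fingers, x is the direction in which the jaws open and shut, and the axes are right-handed (so a half turn about y gives the same grasp; the last joint's range is limited). The gripper opens to 85 mm and grips with 20 to 120 N. Pads are 22 mm wide; open, the fingers measure 114 mm over their backs; the gripper's body (76 mm by 85 mm) begins 54 mm behind the grasp point. The pads swing forward as they close: fully open they stand 13 mm farther back than shut.
Start: joints at [-11.62, 14.817, 87.949, -0, 77.235, -11.62], TCP at [0.55, 0, 0.231] pointing down, gripper open.
Joint ranges: [-179.93, 179.93], [-52.35, 119.4], [10.71, 147.94], [-69.91, 249.91], [12.55, 155.21], [-178.61, 178.61]. Speed limits (degrees/s): [147.25, 147.25, 180, 180, 180, 180].

## Interface

Orientations are given as [roll, pitch, yaw] about the fixed x, y, z axes, in that order (R = Rz(yaw) Ry(pitch) Rx(roll)).
In Python, from plant import arm gives the robot as it stands.
- The arm moves only by the shell command python3 -m creep 'ROWS' [FORCE]. ROWS is JSON, a list of rows, each a list of 7 numbers: the opening, from 0 (shut) to 1 (fully open), then the shift along the tool's x, y, z in m, then the turn, a rotation vector about the tool's x, y, z in degrees. In form: [[gripper, x, y, z, wx, wy, wz], ...]. A call has 1 to 20 rows; each row is the pose to reach, as a shift and turn from the pose commanded when the call began, along the tool's axes at that moment; what a row does not reach only later rows make up. A row lasts 1/10 s, in which the tool goes at most 50 mm and 8.59 degrees, less where a joint would pass 70% of its speed; a pose out of reach is approached as far as the arm can. A call with a gripper value outside its range is refused whole. The fingers move at their own pace and stop on an object; FORCE is the grip in N (left out, the last holds). Time passes only in rows, so rows that repeat a pose let the fingers close. It gives the time, the measured TCP pose, the force and the opening at its end, in the units of the state.
- arm.state(): the state, without advancing time (a new reading comes with each control period).
- arm.snapshot(name): name is "scene" or "side" or "wrist"; returns a dict with "img" (400x640x3 uint8, red, green, blue), "fx", "fy", "cx", "cy" (pixels), "camera_from_world" (4x4, takes a point from world to camera coordinates). Camera axes: x right, y up, looking along -z (the intrinsics and any distortion apply to the point x, -y, -z); pixel columns grow to the right and rows downward; lengths in m; the calibration is good to about 2 mm. A picture is of the moment at which its call begins. There is no depth.
- arm.sign_off(): hands the job in, once; it reports no verdict.
The state is a dict: "time_s": time; "joint_pos": joint angles; "joint_vel": joint speeds; "joint_torque": joint torques, N m; "tool_pos": TCP position; "ee_rot": TCP orientation; "ft_force": force on the tool from outside, world axes, zero at the start; "torque": the same for the moment, N m; "opening": finger opening in m.
Only numpy, scipy, OpenCV 4.12 (cv2) and the standard library are available. Lean on these libraries where they do the work, as an engineer would, in place of code of your own. Each camera call takes 0.05 s, during which the arm holds its last target. There are 200 camera calls.

## Task

The plywood bulkhead has fallen onto its back on the building board. With closed fingertips push on the raised foot to tip the bulkhead up until it stands on its foot, and push it along the board until the foot's front edge sits flush along the stop batten; leave it standing there by itself. Only push it: do not pinch, lift or carry it, and leave the other things where they are.

Things in the scene. Friction and masses are not known exactly. Their poses are not given: they have to be found in the camera images.
- bulkhead: L-shaped bare plywood bulkhead, loose, 110 to 220 g. Panel 110 mm wide, 120 tall (arched top), 6 thick, square to a foot 110 wide, 90 long, 12 thick. Origin: middle of the heel (outer corner edge). Own x: from heel along the panel to its top; z: from heel along the foot to its front edge; y along the heel. Starts panel flat on the board, x level away from the batten, foot sticking up at the batten end.
- crown (a point): middle of the panel's arched top, own (120, 0, 3) mm. Panel's outer face (its back when standing) is own z = 0, its inner face z = 6 mm. Two diagonal struts 6 mm thick join panel and foot inside the corner, close to the side edges (96 mm clear between them), reaching 50 mm along the foot and 48 mm up the panel
- foot_face (a point): middle of the foot's inner face, 20 mm below its front edge, own (12, 0, 70) mm; the sole is own x = 0. A push here towards the batten rolls the lying bulkhead over its heel; past about 45 to 50 degrees it falls on by itself onto its sole. Standing: own x up, z level towards the batten
- toe_a (a point): foot's front edge at the sole, 50 mm to the own +y side of its middle: own (0, 50, 90) mm. Lying at the start, the heel is 115 to 155 mm from the batten, so once it stands the front edge is about 25 to 65 mm short of the batten
- toe_b (a point): foot's front edge at the sole, 50 mm to the own -y side of its middle: own (0, -50, 90) mm
- board: fixed white-faced building board on the table, 340 mm (own x) by 300 (own y), 12 thick; origin at the centre of its underside. A wooden stop batten 18 mm wide, 16 high above the board, 260 long along own y is fixed along its -x edge. Own x points level away from the batten, z up
- stop (a point): middle of the batten's inner face (the face that looks to the board's +x) at the height of the board's top, 12 mm above the table: board coordinates (-150, 0, 12) mm
- glue_bottle: white glue bottle standing on the board to one side, 44 mm across, 120 mm tall; origin at the centre of its underside. Leave alone
- pin_jar: small jar with a steel lid standing on the board, 44 mm across, 50 mm tall; origin at the centre of its underside. Leave alone
- sanding_block: cork sanding block lying on the board, 90 x 35 x 34 mm (x, y, z); origin at the centre of its underside. Leave alone
- mitre_snips: hand snips with black handles lying on the table beside the board, about 210 mm long (own x), 108 mm wide, 18 mm high; origin on the table side about 20 mm behind the pivot. Leave alone
Not all that is in view belongs to the job. Of the things shaped like the bulkhead, the plywood one is meant.

How it is judged (in metres and radians):
At the end, for the whole second after the job is handed in: The bulkhead stands on its foot on the board, upright within 0.06 rad and at rest, both ends of its foot's front edge within 4 mm of the batten's inner face and its middle within 100 mm of the batten's middle; the other four things are within 20 mm of where they were (angle between bulkhead's own x axis and vertical below 0.06 rad and x of toe_a in the frame of board between -0.155 and -0.146 m and x of toe_b in the frame of board between -0.155 and -0.146 m and y of bulkhead in the frame of board between -0.1 and 0.1 m and height (world z) of bulkhead below 0.017 m and linear speed of bulkhead below 0.01 m/s and angular speed of bulkhead below 0.05 rad/s and distance of each of glue_bottle, pin_jar, sanding_block, mitre_snips from where it was at the start of the episode below 0.02 m); the robot touches nothing.
It fails at once if the bulkhead's heel comes more than 25 mm off the board (lifted, carried or tipped too far) (height (world z) of bulkhead above 0.037 m).
It fails at once if the bulkhead's panel or foot is taken between the fingers ((contact force between the fingers and bulkhead above 0.5 N and x of the grasp point in the frame of bulkhead between 0 and 0.12 m and z of the grasp point in the frame of bulkhead between 0 and 0.006 m and y of the grasp point in the frame of bulkhead between -0.056 and 0.056 m) or (contact force between the fingers and bulkhead above 0.5 N and x of the grasp point in the frame of bulkhead between 0 and 0.012 m and z of the grasp point in the frame of bulkhead between 0 and 0.09 m and y of the grasp point in the frame of bulkhead between -0.056 and 0.056 m)).
It fails at once if another thing is moved more than 20 mm or tipped by more than 0.4 rad (distance of any of glue_bottle, pin_jar, sanding_block, mitre_snips from where it was at the start of the episode above 0.02 m or angle between any of glue_bottle, pin_jar, sanding_block, mitre_snips's own z axis and vertical above 0.4 rad).
It also fails if it takes over 64 s, if anything falls off the work surface, if the arm or the gripper's body presses on something with over 40 N, if the wrist force passes 120 N, or if a joint passes its speed limit or range.

## Working session

There is one attempt and no reset: what is moved stays moved. The work goes in short steps, Python scripts to look and compute and a shell command to move; the robot and the scene stay as the last step left them, time stands still between calls to the robot, and variables do not carry over. Pictures are saved under pics/ and viewed, about 8 in all and at most 12, crops included, and the job is handed in when it is done.

```bash
ls; mkdir -p pics
cat > h.py <<'E'
import numpy as np, cv2
from plant import arm
def snap(name,fn=None):
    s=arm.snapshot(name)
    if fn: cv2.imwrite('pics/'+fn,cv2.cvtColor(s['img'],cv2.COLOR_RGB2BGR))
    return s
def ray(s,u,v):
    T=np.array(s['camera_from_world']);R=T[:3,:3];c=-R.T@T[:3,3]
    d=R.T@np.array([(u-s['cx'])/s['fx'],-(v-s['cy'])/s['fy'],-1]);return c,d
def onz(s,u,v,z):
    c,d=ray(s,u,v);return c+d*(z-c[2])/d[2]
def proj(s,p):
    T=np.array(s['camera_from_world']);q=T[:3,:3]@np.array(p)+T[:3,3]
    return np.array([s['cx']+s['fx']*q[0]/-q[2],s['cy']-s['fy']*q[1]/-q[2]])
E
python3 - <<'E'
from h import *
import pickle
d={}
for n in ('scene','side'):
    s=snap(n,n+'1.png');d[n]=s
    print(n,{k:(v if np.isscalar(v) else None) for k,v in s.items() if k!='img'}, s.keys())
    c,_=ray(s,320,200);print(c)
pickle.dump(d,open('s1.pkl','wb'))
st=arm.state();print(st)
E
```

```text
pics
scene {'fx': 429.6917472085942, 'fy': 429.6917472085942, 'cx': 321.58505732097683, 'cy': 205.35471591303772, 'camera_from_world': None} dict_keys(['img', 'fx', 'fy', 'cx', 'cy', 'camera_from_world'])
[1.33870306 0.27163596 0.81562108]
side {'fx': 444.99691794152034, 'fy': 444.99691794152034, 'cx': 324.3776029292247, 'cy': 201.22562533611418, 'camera_from_world': None} dict_keys(['img', 'fx', 'fy', 'cx', 'cy', 'camera_from_world'])
[0.04436361 1.09061583 0.78585654]
{'time_s': 0.1, 'joint_pos': array([-1.16194154e+01,  1.48556066e+01,  8.80038724e+01, -3.31591266e-04,
        7.72356607e+01, -1.16193839e+01]), 'joint_vel': array([ 0.00079561, -0.00723424, -0.21505629, -0.10175714, -0.03361101,
       -0.0405463 ]), 'joint_torque': array([ 3.02140717e-03, -4.46967566e+01, -2.91247433e+01, -1.80583206e-04,
        6.27233181e-03, -7.21271704e-05]), 'tool_pos': array([5.49528839e-01, 1.19937513e-04, 2.30559468e-01]), 'ee_rot': array([-8.99811546e+01,  9.32550946e-02,  5.74125662e-05]), 'ft_force': array([-0.41368555,  0.15222885,  0.11837555]), 'torque': array([ 0.01261457, -0.00668956, -0.0308914 ]), 'opening': 0.08538702316666123}
```

View pics/scene1.png

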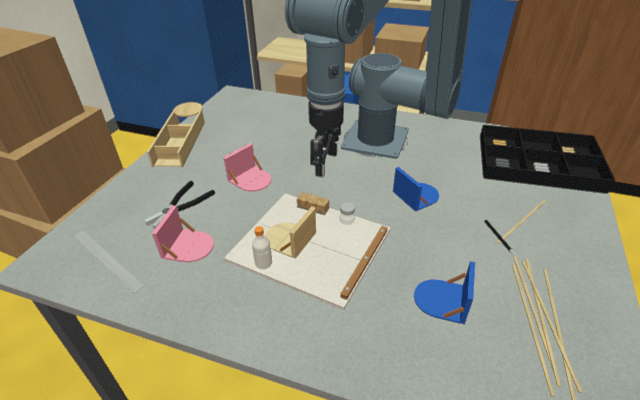

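View pics/side1.png

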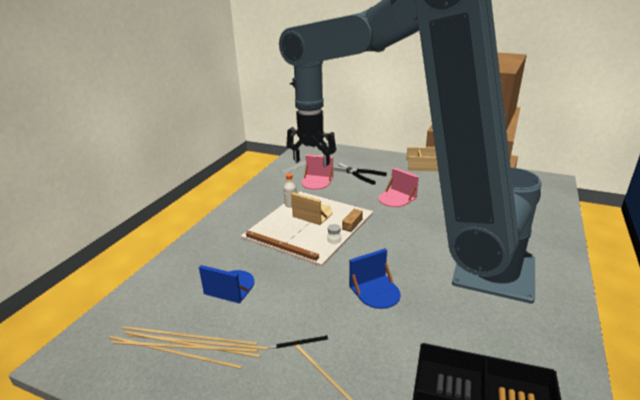

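The scene view shows the board around (310, 245), the plywood bulkhead lying with its foot up at about (303, 230), the batten from (345, 295) to (385, 230), and the bottle at (262, 250). The sanding block is at (313, 203) and the jar at (347, 213). The pink and blue ones are decoys. Next I'll enlarge both views in one picture.

Run:
```python
import cv2,numpy as np
a=cv2.imread('pics/scene1.png')[185:305,220:400]; b=cv2.imread('pics/side1.png')[165:270,235:385]
a=cv2.resize(a,(800,533),interpolation=cv2.INTER_CUBIC)
b=cv2.resize(b,(800,560),interpolation=cv2.INTER_CUBIC)
cv2.imwrite('pics/cropA.png',a);cv2.imwrite('pics/cropB.png',b)
```

```text
(no output)
```

View pics/cropA.png

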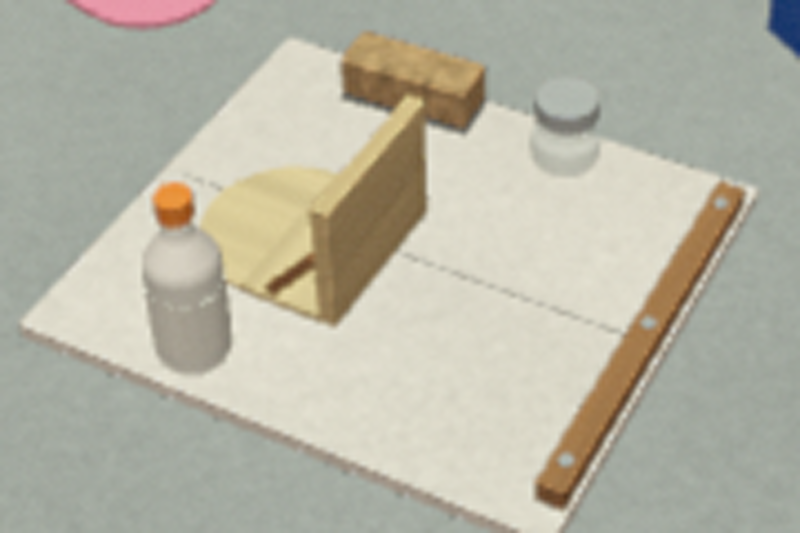

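View pics/cropB.png

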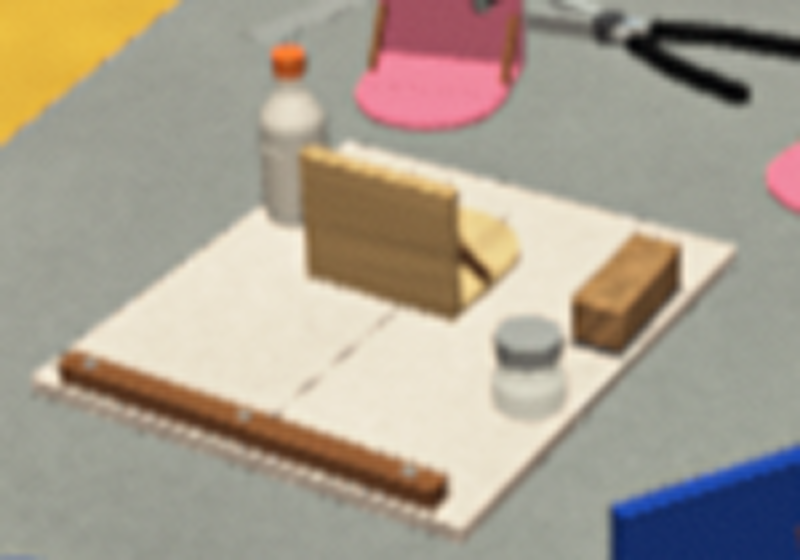

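Crop A: heel ends at (333,323) and (425,210), board corners at (290,40), (757,188) and (25,325), batten inner top edge from about (540,488) to (722,182). Crop B: heel ends at (310,276) and (457,318), board corners at (345,143), (735,247), (462,535) and (37,377). The bottle stands close beside the panel on one side.

Run:
```python
from h import *
import pickle
d=pickle.load(open('s1.pkl','rb'))
A=lambda u,v,z:onz(d['scene'],220+(u+.5)/4.444-.5,185+(v+.5)/4.444-.5,z)
B=lambda u,v,z:onz(d['side'],235+(u+.5)/5.333-.5,165+(v+.5)/5.333-.5,z)
np.set_printoptions(precision=4,suppress=True)
for n,f,u,v,z in [('corner far',A,290,40,.012),('corner batR',A,757,188,.012),('corner L',A,25,325,.012),
 ('cfar B',B,345,143,.012),('c B right',B,735,247,.012),('c B bot',B,462,535,.012),('c B left',B,37,377,.012),
 ('bat in A1',A,540,486,.028),('bat in A2',A,722,182,.028),('heelA1',A,333,323,.012),('heelA2',A,425,210,.012),('heelB1',B,310,276,.012),('heelB2',B,457,318,.012),
 ('topA1sole',A,329,212,.102),('topA1in',A,311,207,.102),('topA2sole',A,425,103,.102),('topB1',B,303,150,.102),('topB2',B,455,190,.102),
 ('dashA1',A,185,175,.012),('dashA2',A,622,331,.012),('bottleA',A,190,352,.012),('jarA',A,565,155,.012),('jarlid',A,566,95,.062),('bottleB',B,285,210,.012),('jarB',B,529,400,.012),('jarlidB',B,530,330,.062),
 ('blk',A,342,97,.012),('blk',A,466,130,.012),('blk',A,485,70,.046),('blk',A,362,35,.046),('capA',A,174,190,.132),('capB',B,289,50,.132)]:
    print(n,f(u,v,z))
```

```text
corner far [ 0.4126 -0.1777  0.012 ]
corner batR [0.4589 0.1549 0.012 ]
corner L [ 0.7054 -0.2196  0.012 ]
cfar B [ 0.7058 -0.2226  0.012 ]
c B right [ 0.4092 -0.1804  0.012 ]
c B bot [0.4557 0.1607 0.012 ]
c B left [0.7505 0.1099 0.012 ]
bat in A1 [0.7345 0.0991 0.028 ]
bat in A2 [0.4778 0.1359 0.028 ]
heelA1 [ 0.6478 -0.0517  0.012 ]
heelA2 [ 0.5422 -0.0334  0.012 ]
heelB1 [ 0.6495 -0.0517  0.012 ]
heelB2 [ 0.5429 -0.0386  0.012 ]
topA1sole [ 0.6493 -0.0483  0.102 ]
topA1in [ 0.6487 -0.0591  0.102 ]
topA2sole [ 0.5464 -0.0298  0.102 ]
topB1 [ 0.6492 -0.0525  0.102 ]
topB2 [ 0.5418 -0.0385  0.102 ]
dashA1 [ 0.5595 -0.1871  0.012 ]
dashA2 [0.6014 0.1074 0.012 ]
bottleA [ 0.6943 -0.1203  0.012 ]
jarA [0.4667 0.0335 0.012 ]
jarlid [0.4676 0.0331 0.062 ]
bottleB [ 0.7025 -0.1224  0.012 ]
jarB [0.469  0.0289 0.012 ]
jarlidB [0.4668 0.0315 0.062 ]
blk [ 0.4578 -0.1217  0.012 ]
blk [ 0.4635 -0.0337  0.012 ]
blk [ 0.4414 -0.0281  0.046 ]
blk [ 0.4322 -0.116   0.046 ]
capA [ 0.6884 -0.119   0.132 ]
capB [ 0.6912 -0.1215  0.132 ]
```

Board centre comes out near (0.581, -0.033), with its +x axis along (-0.135, -0.991). The heel middle is near (0.5955, -0.044), about 157 mm from the batten and nearly parallel to it. The corner, size and height checks agree to a few mm. I'll move above the inside corner with the fingers shut.

```bash
python3 -m creep '[[0,0.01,0.01,-0.02,0,2,0],[0,0.02,0.02,-0.04,0,4,0],[0,0.03,0.035,-0.06,0,6,0],[0,0.04,0.05,-0.082,0,7.7,0],[0,0.04,0.07,-0.082,0,7.7,0],[0,0.04,0.07,-0.082,0,7.7,0],[0,0.04,0.07,-0.082,0,7.7,0],[0,0.04,0.07,-0.082,0,7.7,0]]' 20
python3 - <<'E'
from h import *
import pickle
s=snap('wrist','w1.png');pickle.dump(s,open('w1.pkl','wb'))
st=arm.state();print(st['tool_pos'],st['ee_rot'],st['ft_force'],st['opening'])
for n in('scene','side'): pickle.dump(snap(n,n+'2.png'),open(n+'2.pkl','wb'))
E
```

```text
time_s: 0.9
tool_pos: [0.5904, -0.0817, 0.1623]
ee_rot: [-90.0, -0.1, -7.7]
ft_force: [0.3, 0.3, 0.2]
opening: 0.0002
[ 0.59053989 -0.0816401   0.1625951 ] [-90.0183862   -0.11007095  -7.65376103] [ 1.00510552 -0.35905392  0.40989201] -0.00021286038343389796
```

View pics/w1.png

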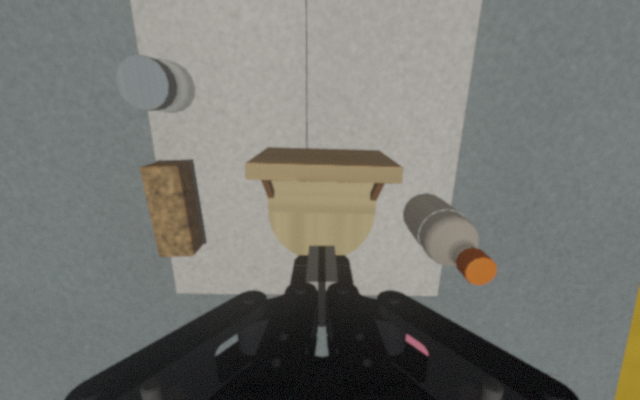

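Wrist view: the shut fingertips are at (321,250). The foot's light front edge (top) spans columns 246 to 401 at rows 165–181, and the sole face is above it up to row 148. Bottle and block are clear at the sides.

Run:
```python
from h import *
import pickle
s=pickle.load(open('w1.pkl','rb'));np.set_printoptions(precision=4,suppress=True)
C=np.array([.581,-.033]);ex=np.array([-.135,-.991]);ey=np.array([.991,-.135])
print('cam',ray(s,0,0)[0])
for n,u,v,z in [('inL',247,181,.102),('inR',401,181,.102),('soL',250,164,.102),('soR',393,166,.102),('heelL',266,149,.012),('heelR',379,150,.012),('panel arch',322,260,.018),('dash top',306,0,.012),('jar',148,83,.062),('tipfinger',321,247,.1626)]:
    p=onz(s,u,v,z);q=p[:2]-C;print(n,p,'board',q@ex,q@ey)
print(proj(s,[.5904,-.0817,.1623]))
```

```text
cam [ 0.6001 -0.0032  0.3045]
inL [ 0.5423 -0.0441  0.102 ] board 0.01618115147392759 -0.036893891688984715
inR [ 0.649  -0.0584  0.102 ] board 0.016006848529506314 0.07084800139618602
soL [ 0.5468 -0.0326  0.102 ] board 0.004200921779701145 -0.03394045068727794
soR [ 0.6441 -0.0471  0.102 ] board 0.005426410438728435 0.06445402726473645
heelL [ 0.5416 -0.0332  0.012 ] board 0.005531168222393158 -0.038978126514388214
heelR [ 0.651  -0.0489  0.012 ] board 0.006317401818126343 0.07156092841944847
panel arch [ 0.5802 -0.1575  0.018 ] board 0.12348216284409447 0.01603306354245734
dash top [0.5991 0.0856 0.012 ] board -0.11999909309637201 0.0018852653695257582
jar [0.4723 0.0327 0.062 ] board -0.050457505678790635 -0.11662994760440092
tipfinger [ 0.5908 -0.072   0.1626] board 0.03731512860157809 0.014945087337973296
[322.7335 263.0983]
```

Wrist measurement refines the heel to board x ≈ 0.0055 (155 mm from the batten), with lateral middle y ≈ 0.016, and the finger is centred on it. I'll descend, then push on an arc about the heel to about 30°.

```bash
python3 -m creep '[[0,0,0.03,0,0,0,0],[0,0,0.06,0,0,0,0],[0,0,0.0775,0,0,0,0],[0,0,0.0775,0.008,0,0,0],[0,0,0.0775,0.015,0,0,0],[0,0,0.0775,0.019,0,0,0],[0,0,0.077,0.023,0,0,0],[0,0,0.077,0.027,0,0,0],[0,0,0.0765,0.031,0,0,0],[0,0,0.0765,0.035,0,0,0],[0,0,0.077,0.038,0,0,0],[0,0,0.0775,0.041,0,0,0],[0,0,0.078,0.045,0,0,0],[0,0,0.079,0.049,0,0,0],[0,0,0.080,0.053,0,0,0],[0,0,0.081,0.057,0,0,0],[0,0,0.081,0.057,0,0,0],[0,0,0.081,0.057,0,0,0]]' 20
python3 - <<'E'
from h import *
import pickle
s=snap('side');pickle.dump(s,open('s3.pkl','wb'))
a=snap('scene')
x=cv2.resize(s['img'][165:270,235:385],(560,392),interpolation=cv2.INTER_CUBIC)
y=cv2.resize(a['img'][185:305,220:400],(560,373)[0:2],interpolation=cv2.INTER_CUBIC)
x=x[:, :];o=np.vstack([x,y]);o=cv2.resize(o,(430,587));cv2.imwrite('pics/t3.png',o[...,::-1])
print(arm.state()['ft_force'])
E
```

```text
time_s: 2.85
tool_pos: [0.5976, -0.0253, 0.0802]
ee_rot: [-90.0, 0.0, -7.7]
ft_force: [-1.1, 0.1, 0.9]
opening: 0.0001
[-0.60921733 -0.14220818 -0.39064841]
```

View pics/t3.png

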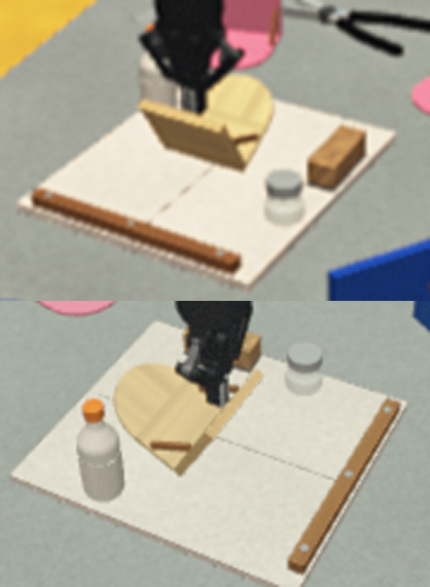

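The bulkhead is tipped about 30° with its heel still in place (right heel end at (243,168) in the picture), finger centred between the struts. I'll carry on along the arc.

```bash
python3 -m creep '[[0,0,0.0015,0.003,0,0,0],[0,0,0.003,0.006,0,0,0],[0,0,0.0045,0.009,0,0,0],[0,0,0.006,0.012,0,0,0],[0,0,0.008,0.0145,0,0,0],[0,0,0.0095,0.017,0,0,0],[0,0,0.0115,0.0195,0,0,0],[0,0,0.0135,0.022,0,0,0],[0,0,0.0155,0.0245,0,0,0],[0,0,0.018,0.027,0,0,0],[0,0,0.018,0.027,0,0,0],[0,0,0.018,0.027,0,0,0],[0,0,0.018,0.027,0,0,0],[0,0,0.018,0.027,0,0,0],[0,0,0.018,0.027,0,0,0]]' 20
python3 - <<'E'
from h import *
import pickle
s=snap('side');a=snap('scene');w=snap('wrist');pickle.dump((s,a,w),open('s4.pkl','wb'))
x=cv2.resize(s['img'][165:270,235:385],(430,300),interpolation=cv2.INTER_CUBIC)
y=cv2.resize(a['img'][185:305,220:400],(430,287),interpolation=cv2.INTER_CUBIC)
cv2.imwrite('pics/t4.png',np.vstack([x,y])[...,::-1])
print(arm.state()['ft_force'])
E
```

```text
time_s: 4.45
tool_pos: [0.6013, 0.0012, 0.0624]
ee_rot: [-90.0, -0.0, -7.7]
ft_force: [1.0, -0.5, 0.9]
opening: -0.0001
[0.95633565 0.18339058 1.0686473 ]
```

View pics/t4.png

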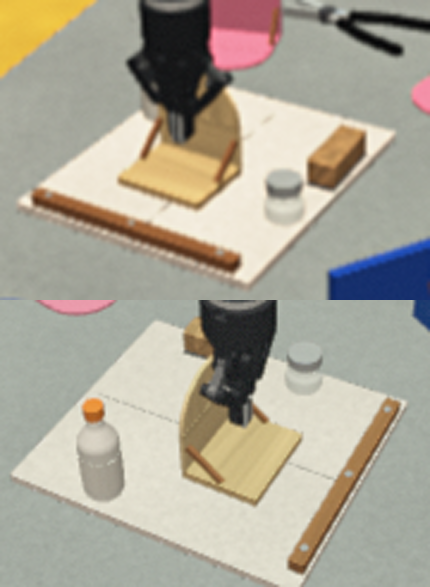

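It stands on its foot, upright, with the gripper clear inside. Next I'll measure it from these images, then go up and over behind the panel.

```bash
python3 -m creep '[[0,0,-0.03,0,0,0,0],[0,0,-0.06,0,0,0,0],[0,0,-0.09,0,0,0,0],[0,0,-0.11,0,0,0,0],[0,0,-0.11,-0.03,0,0,0],[0,0,-0.11,-0.06,0,0,0],[0,0,-0.11,-0.09,7,0,0],[0,0,-0.11,-0.11,14,0,0],[0,0,-0.11,-0.11,21,0,0],[0,0,-0.11,-0.11,28,0,0],[0,0,-0.11,-0.11,35,0,0],[0,0,-0.11,-0.11,35,0,0],[0,0,-0.11,-0.11,35,0,0]]' 20
python3 - <<'E'
from h import *
import pickle
s=snap('side');a=snap('scene');w=snap('wrist');pickle.dump((s,a,w),open('s5.pkl','wb'))
x=cv2.resize(s['img'][150:270,220:400],(400,267),interpolation=cv2.INTER_CUBIC)
y=cv2.resize(a['img'][185:305,220:400],(400,267),interpolation=cv2.INTER_CUBIC)
o=np.zeros((530,800,3),np.uint8);o[:267,:400]=x;o[:267,400:]=y;o[270:520,:400]=cv2.resize(w['img'],(400,250),interpolation=cv2.INTER_AREA)
o[270:520,400:]=cv2.resize(s['img'][180:255,245:365],(400,250),interpolation=cv2.INTER_CUBIC)
cv2.imwrite('pics/t5.png',o[...,::-1])
st=arm.state();print(st['ft_force'],st['joint_pos'])
E
```

```text
time_s: 5.9
tool_pos: [0.5863, -0.1084, 0.1716]
ee_rot: [-55.1, 0.1, -7.8]
ft_force: [0.2, 0.4, 0.1]
opening: -0.0005
[-0.52449362  0.35805349  0.39045468] [-38.75191264  29.30608834  84.01657907  29.36166133  86.90062938
 -38.14983604]
```

View pics/t5.png

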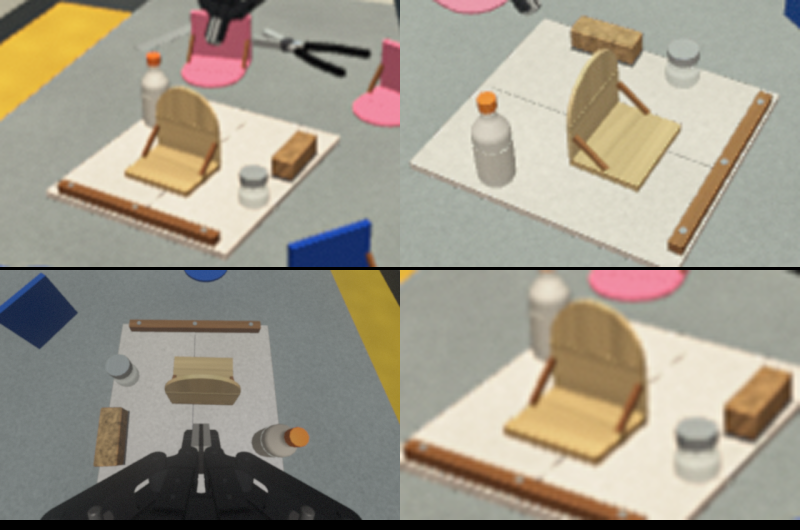

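Everything is clear. In the wrist panel (lower left) the foot's front edge runs (173,357)–(232,357) and the batten's inner edge (130,331)–(260,332). In the side crop (lower right) the sole's front corners are (506,433) and (598,463). Measuring these.

Run:
```python
from h import *
import pickle
s,a,w=pickle.load(open('s5.pkl','rb'));np.set_printoptions(precision=4,suppress=True)
C=np.array([.581,-.033]);ex=np.array([-.135,-.991]);ey=np.array([.991,-.135])
W=lambda u,v,z:onz(w,u*1.6,(v-270)*1.6,z)
S=lambda u,v,z:onz(s,245+(u-400)*.3,180+(v-270)*.3,z)
A=lambda u,v,z:onz(a,220+(u-400)*.45,185+v*.45,z)
for n,f,u,v,z in [('Wtoe-',W,173,357,.024),('Wtoe+',W,232,357,.024),('Wbat',W,130,331,.028),('Wbat',W,260,332,.028),('Wcrown back',W,202,382,.132),
 ('Stoe+',S,506,433,.012),('Stoe-',S,598,463,.012),('Sheel-',S,646,424,.012),('Sbat',S,520,478,.028),
 ('Atoe+',A,638,188,.012),('Atoe-',A,681,127,.024),('Aheel+',A,570,164,.012),('Abat',A,670,240,.028),('Abat',A,763,93,.028),('Acrown',A,607,52,.132)]:
    p=f(u,v,z);q=p[:2]-C;print(n,p,'board',(q@ex).round(4),(q@ey).round(4))
st=arm.state();q=st['tool_pos'][:2]-C;print('tcp',q@ex,q@ey)
```

```text
Wtoe- [0.5552 0.0567 0.024 ] board -0.0854 -0.0377
Wtoe+ [0.6648 0.042  0.024 ] board -0.0856 0.0729
Wbat [0.4779 0.1218 0.028 ] board -0.1395 -0.1231
Wbat [0.7274 0.0861 0.028 ] board -0.1378 0.129
Wcrown back [ 0.5959 -0.0432  0.132 ] board 0.0081 0.0161
Stoe+ [0.6632 0.0371 0.012 ] board -0.0806 0.072
Stoe- [0.558  0.0527 0.012 ] board -0.0818 -0.0343
Sheel- [ 0.5427 -0.0257  0.012 ] board -0.002 -0.0389
Sbat [0.6033 0.1213 0.028 ] board -0.1559 0.0012
Atoe+ [0.661  0.0404 0.012 ] board -0.0836 0.0693
Atoe- [0.5652 0.0616 0.024 ] board -0.0916 -0.0284
Aheel+ [ 0.6511 -0.045   0.012 ] board 0.0024 0.0711
Abat [0.7315 0.0991 0.028 ] board -0.1513 0.1313
Abat [0.4818 0.1403 0.028 ] board -0.1583 -0.1217
Acrown [ 0.5835 -0.0213  0.132 ] board -0.012 0.0009
tcp 0.07213705024221029 0.01573973014986682
```

The foot's front edge is about 60–70 mm short of the batten, parallel within about 1°, middle at y ≈ 0.017. I'll lower the tilted fingers behind the panel and approach to about 15 mm.

```bash
python3 -m creep '[[0,0,0.022,-0.0155,0,0,0],[0,0,0.045,-0.0315,0,0,0],[0,0,0.067,-0.047,0,0,0],[0,0,0.09,-0.063,0,0,0],[0,0,0.1114,-0.078,0,0,0],[0,0,0.1114,-0.078,0,0,0],[0,0,0.117,-0.07,0,0,0],[0,0,0.123,-0.0617,0,0,0],[0,0,0.1285,-0.0535,0,0,0],[0,0,0.134,-0.045,0,0,0],[0,0,0.134,-0.045,0,0,0]]' 20
python3 - <<'E'
from h import *
import pickle
s=snap('side');a=snap('scene');w=snap('wrist');pickle.dump((s,a,w),open('s6.pkl','wb'))
o=np.zeros((530,800,3),np.uint8);o[:267,:400]=cv2.resize(s['img'][150:270,220:400],(400,267),interpolation=cv2.INTER_CUBIC);o[:267,400:]=cv2.resize(a['img'][185:305,220:400],(400,267),interpolation=cv2.INTER_CUBIC)
o[270:520,:400]=cv2.resize(w['img'],(400,250),interpolation=cv2.INTER_AREA)
cv2.imwrite('pics/t6.png',o[...,::-1])
st=arm.state();print(st['ft_force'],st['tool_pos'])
E
```

```text
time_s: 7.15
tool_pos: [0.5919, -0.0662, 0.0376]
ee_rot: [-55.0, -0.0, -7.6]
ft_force: [-0.6, -0.6, -0.1]
opening: -0.0001
[0.69862357 0.3572226  0.07137173] [ 0.59202323 -0.06821052  0.03698286]
```

View pics/t6.png

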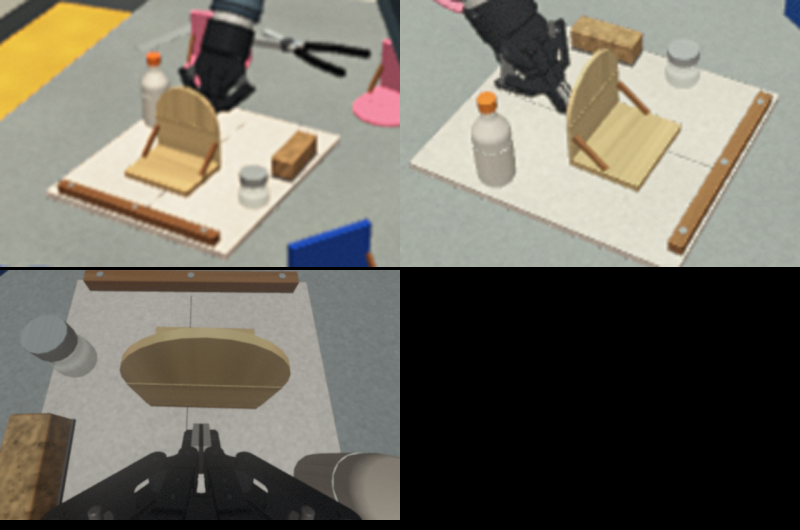

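The fingers are low behind the panel and centred; bottle and block are clear. I'll push 70 mm towards the batten.

```bash
python3 -m creep '[[0,0,0.003,0.0043,0,0,0],[0,0,0.006,0.0086,0,0,0],[0,0,0.009,0.0129,0,0,0],[0,0,0.011,0.0157,0,0,0],[0,0,0.013,0.0186,0,0,0],[0,0,0.015,0.0214,0,0,0],[0,0,0.017,0.0243,0,0,0],[0,0,0.019,0.0271,0,0,0],[0,0,0.021,0.03,0,0,0],[0,0,0.023,0.0328,0,0,0],[0,0,0.025,0.0357,0,0,0],[0,0,0.027,0.0385,0,0,0],[0,0,0.029,0.0414,0,0,0],[0,0,0.031,0.0443,0,0,0],[0,0,0.033,0.0471,0,0,0],[0,0,0.035,0.05,0,0,0],[0,0,0.037,0.0528,0,0,0],[0,0,0.039,0.0557,0,0,0],[0,0,0.0402,0.0573,0,0,0],[0,0,0.0402,0.0573,0,0,0]]' 20
python3 - <<'E'
from h import *
import pickle
s=snap('side');a=snap('scene');w=snap('wrist');pickle.dump((s,a,w),open('s7.pkl','wb'))
o=np.zeros((530,800,3),np.uint8);o[:260,:400]=cv2.resize(s['img'][187:265,240:360],(400,260),interpolation=cv2.INTER_CUBIC);o[:267,400:]=cv2.resize(a['img'][205:305,250:400],(400,267),interpolation=cv2.INTER_CUBIC)
o[270:520,:400]=cv2.resize(w['img'],(400,250),interpolation=cv2.INTER_AREA)
o[270:520,400:]=cv2.resize(w['img'][0:200,160:480],(400,250),interpolation=cv2.INTER_AREA)
cv2.imwrite('pics/t7.png',o[...,::-1])
st=arm.state();print(st['ft_force'],st['tool_pos'])
E
```

```text
time_s: 9.3
tool_pos: [0.6012, 0.0017, 0.0367]
ee_rot: [-55.0, 0.0, -7.7]
ft_force: [-0.7, 0.0, -0.2]
opening: -0.0004
[ 0.27854387  0.30147753 -0.32476249] [0.60126104 0.00128982 0.0366989 ]
```

View pics/t7.png

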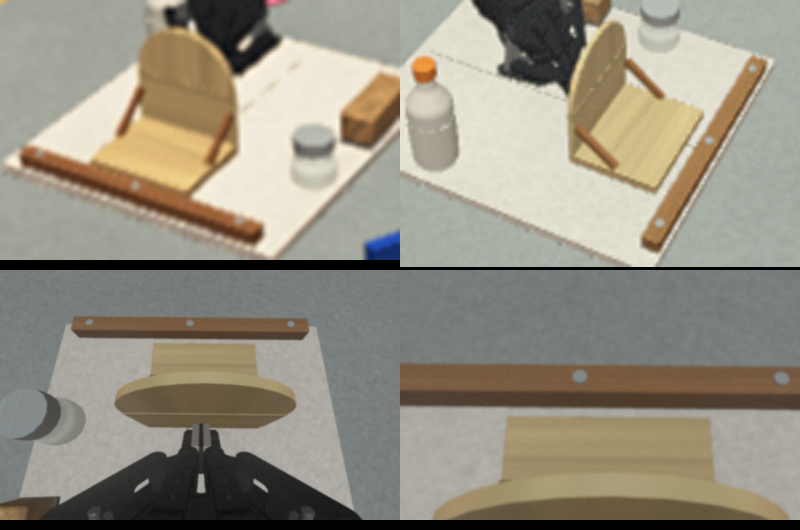

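There is a small gap left, parallel: foot edge at row 418 against the batten base at rows 405–408 in the lower-right crop. Measuring it.

Run:
```python
from h import *
import pickle
s,a,w=pickle.load(open('s7.pkl','rb'))
C=np.array([.581,-.033]);ex=np.array([-.135,-.991]);ey=np.array([.991,-.135])
W=lambda u,v,z:onz(w,160+(u-400)*.8,(v-270)*.8,z)
A=lambda u,v,z:onz(a,250+(u-400)*.375,205+v*.375,z)
for n,f,u,v,z in [('toe-',W,507,417.5,.024),('toe+',W,711,419.5,.024),('bat-',W,507,405.5,.012),('bat+',W,711,408,.012),('Atoe+',A,655,190,.012),('Atoe-',A,703,111,.024),('batA',A,644,238,.028),('batA',A,752,58,.028)]:
    p=f(u,v,z);q=p[:2]-C;print(n,(q@ex).round(4),(q@ey).round(4))
# column profile of blurred gray in wrist around the gap
g=w['img'].astype(float).mean(2)
for u in (260,320,395): print(u,g[98:132,u-4:u+5].mean(1).round().astype(int))
```

```text
toe- -0.1343 -0.0365
toe+ -0.1332 0.0733
bat- -0.1503 -0.0407
bat+ -0.1487 0.078
Atoe+ -0.1336 0.0686
Atoe- -0.138 -0.033
batA -0.1528 0.1346
batA -0.1549 -0.1205
260 [ 64  62  63  62  64  61  62  63  60  61  70 102 137 159 166 168 169 167
 161 147 138 137 136 136 137 137 137 139 140 142 143 146 146 147]
320 [ 67  62  60  61  61  61  61  61  60  62  63  79 118 152 163 165 164 164
 160 150 137 133 134 135 136 136 137 137 138 138 141 143 143 143]
395 [ 77  67  62  62  62  62  62  62  61  62  61  66  86 125 154 164 164 164
 163 158 147 137 133 132 134 134 135 135 135 137 137 138 138 138]
```

The gap is 15.5 mm and parallel within 0.5 mm. I'll push 14 mm, then creep on while watching the force.

```bash
python3 -m creep '[[0,0,0.0011,0.0016,0,0,0],[0,0,0.0023,0.0033,0,0,0],[0,0,0.0034,0.0049,0,0,0],[0,0,0.0046,0.0066,0,0,0],[0,0,0.0057,0.0082,0,0,0],[0,0,0.0069,0.0098,0,0,0],[0,0,0.008,0.0115,0,0,0],[0,0,0.008,0.0115,0,0,0]]' 20
python3 -m creep '[[0,0,0.0003,0.0004,0,0,0],[0,0,0.0006,0.0008,0,0,0],[0,0,0.0006,0.0008,0,0,0]]' 20
python3 -m creep '[[0,0,0.0003,0.0004,0,0,0],[0,0,0.0006,0.0008,0,0,0],[0,0,0.0006,0.0008,0,0,0]]' 20
```

```text
time_s: 10.25
tool_pos: [0.6031, 0.0146, 0.0367]
ee_rot: [-55.1, -0.0, -7.7]
ft_force: [-2.1, -3.6, 0.3]
opening: -0.0002
time_s: 10.55
tool_pos: [0.6031, 0.0147, 0.0366]
ee_rot: [-55.1, -0.0, -7.7]
ft_force: [-3.0, -7.7, 1.9]
opening: -0.0003
time_s: 10.85
tool_pos: [0.6032, 0.0149, 0.0366]
ee_rot: [-55.2, -0.0, -7.7]
ft_force: [-5.1, -10.4, 3.9]
opening: 0.0
```

The force has risen to 10 N with no motion, so the foot is against the batten. Back off and look.

```bash
python3 -m creep '[[0,0,-0.003,-0.0043,0,0,0],[0,0,-0.01,-0.0143,0,0,0],[0,0,-0.0172,-0.0246,0,0,0],[0,0,-0.0287,-0.041,0,0,0],[0,0,-0.0287,-0.041,0,0,0]]' 20
python3 - <<'E'
from h import *
import pickle
s=snap('side');a=snap('scene');w=snap('wrist');pickle.dump((s,a,w),open('s8.pkl','wb'))
o=np.zeros((530,800,3),np.uint8);o[:260,:400]=cv2.resize(s['img'][187:265,240:360],(400,260),interpolation=cv2.INTER_CUBIC);o[:267,400:]=cv2.resize(a['img'][205:305,250:400],(400,267),interpolation=cv2.INTER_CUBIC)
o[270:520,:400]=cv2.resize(w['img'],(400,250),interpolation=cv2.INTER_AREA)
o[270:520,400:]=cv2.resize(w['img'][0:125,220:420],(400,250),interpolation=cv2.INTER_CUBIC)
cv2.imwrite('pics/t8.png',o[...,::-1])
st=arm.state();print(st['ft_force'],st['tool_pos'])
g=w['img'].astype(float).mean(2)
for u in (260,290,320,350,380,395): print(u,g[0:70,u-4:u+5].mean(1).round().astype(int))
E
```

```text
time_s: 11.35
tool_pos: [0.5972, -0.0355, 0.0364]
ee_rot: [-55.1, -0.1, -7.9]
ft_force: [1.3, 0.2, 0.9]
opening: 0.0
[-0.79750574 -0.2323774   0.65834749] [ 0.59661311 -0.03246072  0.03655468]
260 [113 113 113 115 115 115 114 115 115 116 115 115 114 114 114 115 115 115
 116 114 115 115 115 119 122 126 129 130 130 130 130 130 130 129 129 127
 119 103  88  77  74  75  74  75  75  74  74  74  73  74  73  73  74  74
  75  73  72  73  73  74  73  72  71  71  72  72  73  72  72  72]
290 [117 116 115 116 117 116 115 114 114 114 114 113 112 114 115 120 129 136
 139 140 140 140 141 140 141 140 141 139 133 118  97  84  80  80  80  79
  79  79  79  79  79  79  80  79  79  78  79  78  78  79  79  79  78  79
  78  78  77  79  78  79  77  77  78  78  77  77  78  78  77  78]
320 [115 116 115 115 116 115 114 114 115 114 115 115 118 126 135 140 141 141
 141 140 140 141 140 141 140 138 127 104  87  81  79  80  79  81  79  80
  79  80  79  80  79  80  79  80  79  79  79  79  80  78  78  78  78  79
  79  77  78  78  79  78  78  77  76  78  78  77  78  78  78  77]
350 [118 117 116 115 114 113 112 113 113 113 113 113 114 114 120 130 137 139
 140 140 139 139 140 140 139 139 138 132 114  92  81  79  80  79  79  79
  79  78  79  79  79  78  78  79  79  79  78  78  77  78  78  78  78  78
  78  76  76  77  77  78  77  77  76  76  77  76  77  77  76  76]
380 [116 117 116 115 115 115 116 115 116 116 115 115 114 113 113 113 113 114
 114 115 120 127 132 135 135 135 135 135 135 135 135 133 130 119 103  87
  80  77  77  77  77  77  77  76  76  76  76  75  75  76  76  75  75  76
  75  76  76  75  75  74  76  75  75  74  74  74  75  75  75  75]
395 [117 117 117 117 116 116 116 118 119 117 117 116 115 115 115 116 114 115
 116 117 117 116 115 116 119 125 130 131 133 134 134 134 134 134 134 134
 131 121 107  91  81  77  76  76  77  77  76  76  77  76  75  76  76  76
  76  76  76  75  76  76  75  76  76  76  76  75  74  76  75  76]
```

View pics/t8.png

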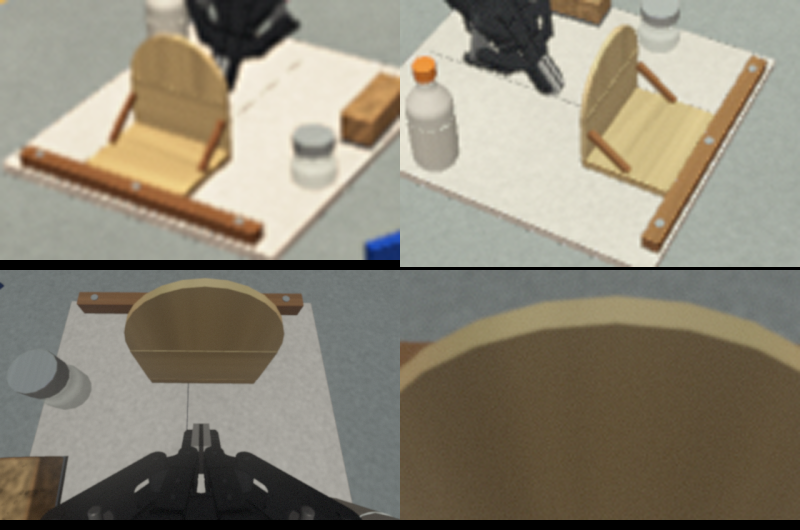

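It stands upright with the foot apparently against the batten. I'll raise the hand clear, level it and check the edge from above.

```bash
python3 -m creep '[[0,0,-0.025,0.0175,0,0,0],[0,0,-0.05,0.035,0,0,0],[0,0,-0.075,0.0525,0,0,0],[0,0,-0.1,0.07,0,0,0],[0,0,-0.125,0.0875,0,0,0],[0,0,-0.15,0.105,0,0,0],[0,0,-0.164,0.115,-7,0,0],[0,0,-0.164,0.115,-14,0,0],[0,0,-0.164,0.115,-21,0,0],[0,0,-0.164,0.115,-28,0,0],[0,0,-0.164,0.115,-35,0,0],[0,0,-0.164,0.115,-35,0,0],[0,0,-0.164,0.115,-35,0,0]]' 20
python3 - <<'E'
from h import *
import pickle
s=snap('side');a=snap('scene');w=snap('wrist');pickle.dump((s,a,w),open('s9.pkl','wb'))
C=np.array([.581,-.033]);ex=np.array([-.135,-.991]);ey=np.array([.991,-.135])
P=[proj(w,[*(C-.15*ex+k*ey),.024]) for k in (-.04,.016,.07)];print(P)
u,v=P[1].astype(int);v0=max(0,v-60);u0=max(0,u-120);c=w['img'][v0:v0+140,u0:u0+240]
print(u0,v0)
o=np.vstack([cv2.resize(c,(480,280),interpolation=cv2.INTER_CUBIC),cv2.resize(w['img'],(480,300),interpolation=cv2.INTER_AREA)])
cv2.imwrite('pics/t9.png',o[...,::-1])
st=arm.state();print(st['ft_force'],st['tool_pos'])
E
```

```text
time_s: 12.8
tool_pos: [0.5964, -0.0305, 0.2367]
ee_rot: [-89.9, 0.0, -7.5]
ft_force: [0.7, -0.2, 0.7]
opening: -0.0002
[array([271.01756141,  41.94533509]), array([323.36545487,  41.96505204]), array([373.87482659,  41.98407651])]
203 0
[ 0.31986387  0.0968017  -0.05124566] [ 0.59639547 -0.03309582  0.23641385]
```

View pics/t9.png

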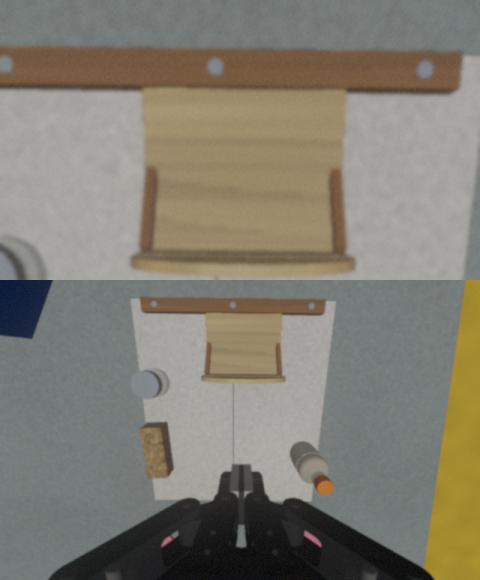

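The view from above shows the foot's front edge tight against the batten along its full width: no white gap from (143,87) to (345,89) in the enlarged crop. The hand is clear and the other things are in place, so I'll hand it in.

```bash
python3 -c "
from plant import arm
print(arm.sign_off())"
```

```text
the job is handed in; nothing more can be done
None
```

I tipped the bulkhead up with closed fingertips by pushing the raised foot in an arc about its heel, and it fell onto its sole. I then pushed the low back of the panel about 65 mm along the board to the batten. The last push rose to about 10 N with no further motion, after which I drew the hand off and handed in at about 13 s.

- **Final position:** from above, the bulkhead stands by itself with its foot's front edge flush along the batten. I could see no gap at either end, at about 1 mm per pixel. Its middle was about 16–18 mm off the batten's middle when last measured.
- **Other things:** the glue bottle, pin jar and sanding block looked unmoved in the last view. The snips were outside that view; the arm never went near them. I judged all of this by eye and did not measure positions at the end.
- **Checks that disagreed:** one early wrist-camera reading put the batten face about 11 mm off the other views. A closer look agreed with the other views. Upright to 0.06 rad was also judged by eye.
- **Force reading:** during the final press the sideways force reached about 5 N, more than a square push would give. The foot still ended flush.

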